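# Blow out, shut, pin and hold a jeweller's ring mould

## Task

While the hinged ring mould is still open, blow it out: squeeze the air gun's trigger all the way against its handle for a moment, then let it spring back. Swing the mould's loose half fully shut, take the yellow-headed locking pin from the wooden block and push it fully home through the lined-up holes. Finish with the gripper squeezing the two mould halves together, one finger on each half, and keep squeezing when the program ends; leave the polishing wheels and the other tools where they are.

Things in the scene. Friction and masses are not known exactly. Their poses are not given: they have to be found in the camera images.
- mould: ring mould: steel base 170 x 110 x 12 mm fixed to the bench, two aluminium halves (blocks 80 x 25 x 50 mm), together 50 mm thick when shut. Origin on the bench, z up; x runs from the upright hinge (x = -46, y = 0) to the pin holes (x = 68, y = 0). Halves meet at y = 0, x = -40 to 40, z = 12 to 62; fixed half at -y, loose half swings out to +y, its 8 mm thick brass ear shuts over the fixed lug
- swing_half (a joint): hinge of the loose half, rad: 0 = fully shut (a stop), 0.55 to 1.0 open at the start; grows turning counter-clockwise from above. Lightly stiff (0.06 N m, about 1 N at the push face): stays where it is left
- push_face (a point): point on the outer face of the loose half, 70 mm from the hinge, 37 mm above the bench; its x points along the half away from the hinge, its y points straight out of the face. Pushing here against y shuts the half
- ear_hole (a point): centre of the through hole (10 mm wide, chamfered) in the brass ear of the loose half, at the ear's top face, 45 mm above the bench, 114 mm from the hinge
- lock_hole (a point): point at the same height on the axis of the fixed lower lug's hole (10 mm wide, through, lug top at 35 mm): ear_hole falls on it when the mould is shut. The pin goes straight down here; its head then rests on the ear, its tip 15 mm above the bench
- mould_mid (a point): point at x = 5, y = 0 mm of the mould (51 mm from the hinge axis), between the two halves in the parting plane, 45 mm above the bench, same axes as mould: squeeze the shut halves here along y, 50 mm wide over both
- air_gun: bench air gun fixed on a stand, nozzle towards the mould. Origin on the bench under the handle; its x points along the handle to the nozzle, y to the trigger side, z up. The red handle is level, 115 mm along x, y = -10 to +10 mm, z = 47 to 73 mm above the bench
- trigger (a joint): black trigger lever beside the handle on its +y side, 95 mm long, 20 mm high, pivoting near the nozzle end, rad: 0 = released, 0.22 = fully squeezed; sprung, about 4 N to start and 10 N at full squeeze at the squeeze point
- squeeze_point (a point): where to squeeze the trigger, 60 mm above the bench, axes of air_gun: halfway in y between the handle's back face and the outer face of the trigger when fully squeezed. Width along y here: 30 mm squeezed; when released, the trigger's outer face stands 29 mm out in +y and the handle's back 15 mm in -y
- pin_block: wooden block 180 x 44 x 40 mm fixed to the bench, long along its x, three holes 34 mm deep 60 mm apart holding the pin and the two wheels upright in any order. Origin at its underside
- lock_pin: locking pin, standing: steel shaft 8 mm wide, 30 mm long with a tapered tip, below a yellow round head 16 mm wide, 30 mm high. Origin at the tip, z up along the pin: head from z = 30 to 60 mm. 20 to 45 g
- pin_tip (a point): tip of the locking pin (its origin)
- wheel_grey: dark grey polishing wheel, 26 mm wide, on a steel shaft in the pin block; 46 mm tall, origin at the shaft's tip; leave alone
- wheel_blue: blue polishing wheel like the grey one; leave alone
- bench_block: steel bench block 90 x 90 x 22 mm, origin at the underside; leave alone
- hammer: hammer, 220 mm long, lying; leave alone
- pliers: red-handled pliers, 125 mm long, lying; leave alone
- jar: glass jar, 56 mm wide, 70 mm high; leave alone
- graver: screwdriver-like graver, 150 mm long, lying; leave alone
- file: flat steel file with a wooden handle, 215 mm long, lying; leave alone
There are look-alikes about, which are no part of the job. What is shaped like the mould but orange is not meant. What is shaped like the air_gun but green is not meant.

How it is judged:
By the outcome, as a careful person would: the job done as asked, in the order asked, and still so for the second after the job is handed in, while the arm keeps its last pose, push and grip.
It also fails if it takes over 64 s, if anything falls off the work surface, if the arm or the gripper's body presses on something with over 40 N, if the wrist force passes 120 N, or if a joint passes its speed limit or range.

## Robot

A 6-joint arm with a two-finger parallel gripper is mounted at the origin on the work surface. World frame = base frame: x ahead of the robot, y to its left, z up, the work surface at z = 0. Lengths are in m, angles in rad, forces in N, time in s.
With the tool pointing down it reaches from about 0.325 to 0.9 m from the base axis. Payload 6.1 kg.
Tool frame: the origin (TCP) lies midway between the tips of the shut fingers; the grasp point (between the pads) lies r.hold_point_z behind it (r.hold_point_z is the distance from the TCP to the grasp point, in m); z points along the fingers, y is the line along which they close (so a half turn about z gives the same grasp; the last joint's range is limited). The gripper opens to 85 mm and grips with 20 to 120 N. Pads are 22 mm wide; open, the fingers measure 114 mm over their backs; the gripper's body (76 mm by 85 mm) begins 54 mm behind the grasp point. The pads swing forward as they close: fully open they stand 13 mm farther back than shut.
Start: joints at [1.046, 0.22, 1.526, -0, 1.395, -0.126], TCP at [0.243, 0.576, 0.231] pointing down, gripper open.
Joint ranges: [-2.98, 2.98], [-0.91, 2.08], [0.09, 2.57], [-1.24, 4.39], [0.2, 2.65], [-2.68, 2.68]. Speed limits (rad/s): [2.57, 2.57, 3.01, 3.14, 3.14, 3.14].

## Interface

Orientations are given as a rotation vector (axis times angle).
In Python, from plant import status, cams, order, r gives the robot as it stands. The module is installed in compiled form; this text tells all that it offers.
- The arm moves only by the tool play_rows, never from a script. Its argument "steps" is a list that holds one entry, the list of rows, each a list of 7 numbers: the shift along the tool's x, y, z in cm, then the turn, a rotation vector about the tool's x, y, z in degrees, then the opening, from 0 (shut) to 1 (fully open). A call has 1 to 20 rows; each row is the pose to reach, as a shift and turn from the pose commanded when the call began, along the tool's axes at that moment; what a row does not reach only later rows make up. A row lasts 1/10 s, in which the tool goes at most 50 mm and 8.59 degrees, less where a joint would pass 70% of its speed; a pose out of reach is approached as far as the arm can. A call with a gripper value outside its range is refused whole. The fingers move at their own pace and stop on an object; "force" is the grip in N (left out, the last holds). Time passes only in rows, so rows that repeat a pose let the fingers close. It gives the time, the measured TCP pose, the force, the opening and the grip force at its end, in the units of the state.
- status.observe(): the state, without advancing time (a new reading comes with each control period).
- cams.snapshot(name): name is "side" or "top"; returns a dict with "image" (384x512x3 uint8, red, green, blue), "depth" (384x512 float32, m along the optical axis (not along the pixel's ray), 0 where there is no reading), "K" (3x3 intrinsics, pixels), "extrinsics" (4x4, takes a point from camera to world coordinates). Camera axes: x right, y down, z forward; pixel columns grow to the right and rows downward; lengths in m; the calibration is good to about 2 mm. A picture is of the moment at which its call begins.
- order.job_done(): hands the job in; it is judged then, once.
The state is a dict: "t": time; "joint_positions": joint angles; "qd": joint speeds; "tau": joint torques, N m; "tool_pos": TCP position; "orientation": TCP orientation; "contact_force": force on the tool from outside, world axes, zero at the start; "ft_torque": the same for the moment, N m; "width": opening from 0.0 (shut) to 1.0 (fully open); "grip_force": force on a finger pad.
Only numpy, scipy, OpenCV 4.12 (cv2) and the standard library are available. Lean on these libraries where they do the work, as an engineer would, in place of code of your own. Each camera call takes 0.05 s, during which the arm holds its last target. There are 200 camera calls.

## Working session

There is one attempt and no reset: what is moved stays moved. The work goes in short steps, Python scripts to look and compute and a tool call to move; the robot and the scene stay as the last step left them, time stands still between calls to the robot, and variables do not carry over. Pictures are saved under pics/ and viewed, at most 10 in all, crops included, and the job is handed in when it is done.

Besides the shell and the picture viewer there is one more tool, called after "Request:" by a JSON object that holds its "op" and its "data". play_rows: Moves the arm, as the interface text tells. Its arguments: {"type":"object","properties":{"steps":{"type":"array"},"force":{"type":"number"}},"required":["steps"]}

```bash
mkdir -p pics; cat > h.py <<'E'
import numpy as np, cv2
from plant import status, cams, order, r
from scipy.spatial.transform import Rotation as R
def snap(n,save=None):
    s=cams.snapshot(n)
    if save: cv2.imwrite('pics/'+save,s['image'][:,:,::-1])
    return s
def cloud(s):
    d=s['depth'];K=s['K'];v,u=np.mgrid[:d.shape[0],:d.shape[1]]
    p=np.stack([(u-K[0,2])/K[0,0]*d,(v-K[1,2])/K[1,1]*d,d],-1)
    T=s['extrinsics'];return p@T[:3,:3].T+T[:3,3]
def ray(s,u,v,z):
    K=s['K'];T=s['extrinsics'];d=T[:3,:3]@np.array([(u-K[0,2])/K[0,0],(v-K[1,2])/K[1,1],1]);o=T[:3,3]
    return o+d*(z-o[2])/d[2]
def proj(s,p):
    T=s['extrinsics'];q=T[:3,:3].T@(np.array(p)-T[:3,3]);q=s['K']@q;return q[:2]/q[2]
def tool(p_world):  # TCP shift in cm along tool axes to reach world point
    o=status.observe();Rm=R.from_rotvec(o['orientation']).as_matrix()
    return Rm.T@(np.array(p_world)-o['tool_pos'])*100, Rm
E
python3 - <<'E'
from h import *
for n in('top','side'):
    s=snap(n,n+'0.png');print(n,s['K'].round(1).tolist(),s['extrinsics'].round(3).tolist())
o=status.observe();print(o,r.hold_point_z);print(R.from_rotvec(o['orientation']).as_matrix().round(3))
E
```

```text
top [[415.2, 0.0, 258.4], [0.0, 415.2, 196.9], [0.0, 0.0, 1.0]] [[-0.024, -0.997, 0.074, 0.412], [-1.0, 0.025, 0.005, -0.028], [-0.007, -0.073, -0.997, 1.326], [0.0, 0.0, 0.0, 1.0]]
side [[370.6, 0.0, 254.3], [0.0, 370.6, 186.6], [0.0, 0.0, 1.0]] [[0.993, -0.063, 0.101, 0.394], [-0.118, -0.642, 0.757, -0.852], [0.017, -0.764, -0.645, 0.783], [0.0, 0.0, 0.0, 1.0]]
{'t': 0.1, 'joint_positions': array([ 1.04589793e+00,  2.21167490e-01,  1.52748948e+00,  9.37558805e-06,
        1.39469275e+00, -1.26121384e-01]), 'qd': array([-0.0008386 , -0.00227399, -0.00150249,  0.00023882,  0.00153672,
        0.00019164]), 'tau': array([-1.92513626e-04, -4.98241889e+01, -3.90548372e+01, -3.07769596e-04,
        5.66202187e-03, -3.73542741e-05]), 'tool_pos': array([0.24242306, 0.57548487, 0.23029992]), 'orientation': array([-6.22144523e-01, -3.07879013e+00,  2.60995641e-03]), 'contact_force': array([-0.21115817,  0.1798744 ,  0.32099999]), 'ft_torque': array([ 0.00398245, -0.03002361,  0.01173026]), 'grip_force': 0.0, 'width': 0.9997238925889507} 0.0187
[[-0.922  0.388 -0.001]
 [ 0.388  0.922 -0.002]
 [ 0.    -0.002 -1.   ]]
```

View pics/top0.png

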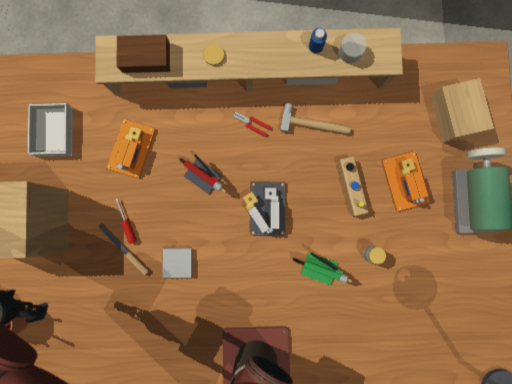

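View pics/side0.png

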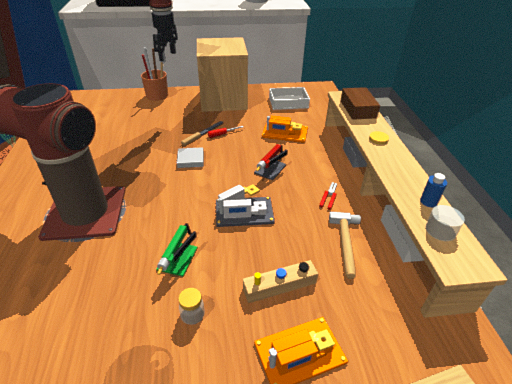

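The top view shows the grey mould at (267,209), the red air gun at (203,174), and the pin block at (353,187) with the yellow pin at (361,204). I'll zoom in.

```bash
python3 - <<'E'
from h import *
a=cv2.imread('pics/top0.png')[145:245,170:300];b=cv2.imread('pics/top0.png')[145:245,325:375]
im=np.hstack([a,b]);cv2.imwrite('pics/c1.png',cv2.resize(im,None,fx=4.4,fy=4.4,interpolation=cv2.INTER_CUBIC))
a=cv2.imread('pics/side0.png')[135:305,205:325];cv2.imwrite('pics/c2.png',cv2.resize(a,None,fx=3.5,fy=3.5,interpolation=cv2.INTER_CUBIC))
E
```

```text
(no output)
```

View pics/c1.png

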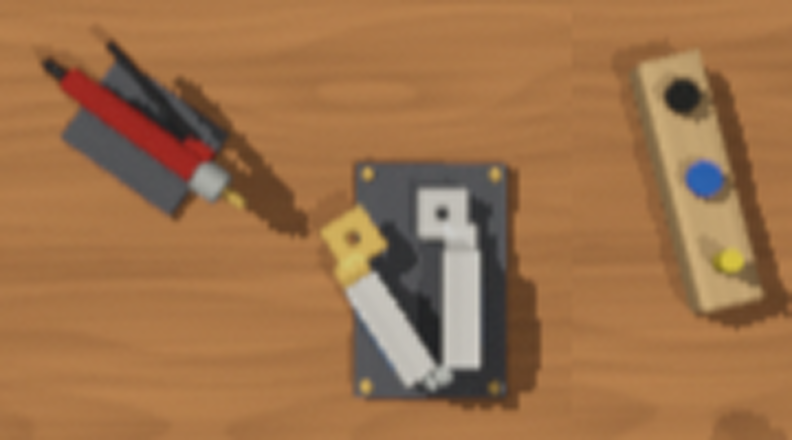

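View pics/c2.png

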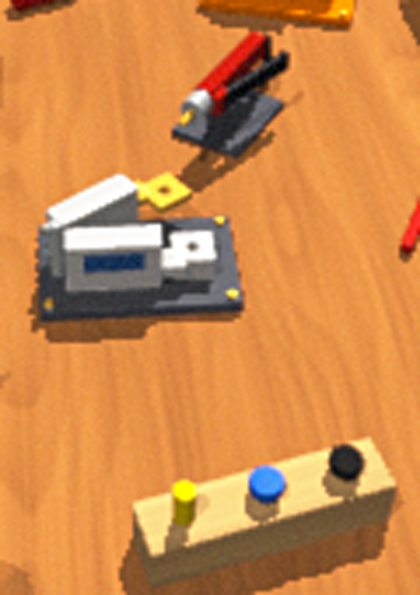

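The zoom shows lug hole ≈(270.2,193.4), ear hole ≈(250.2,198.9), hinge ≈(269.5,230.7), gun handle running (186,163) to (214,183) with the trigger on its upper-right, and the pin ≈(361,204).

```bash
cat > m.py <<'E'
from h import *
def rect(P):
    c,sz,a=cv2.minAreaRect((P[:,:2]*1000).astype(np.float32));return np.round(c,1),np.round(sz,1),round(a,1)
def run():
  for n in('top','side'):
    s=snap(n);C=cloud(s);hsv=cv2.cvtColor(s['image'],cv2.COLOR_RGB2HSV);H,S,V=[hsv[...,i].astype(int) for i in range(3)];X,Y,Z=C[...,0],C[...,1],C[...,2]
    def box(x0,x1,y0,y1):return (X>x0)&(X<x1)&(Y>y0)&(Y<y1)
    g=box(.38,.58,.05,.28)
    red=((H<6)|(H>174))&(S>150)&g&(Z>.04)
    print(n,'red',red.sum(),np.percentile(Z[red],[5,50,95]).round(4)); 
    t=red&(Z>.066); 
    if t.sum()>5: print(' top',rect(C[t]),C[t].mean(0).round(4))
    blk=(V<60)&g&(Z>.04);print(' trig',blk.sum(),rect(C[blk]),C[blk].mean(0).round(4))
    m=box(.27,.5,-.15,.1)
    gm=m&(Z>.054)&(Z<.075)&(S<70);k,l=cv2.connectedComponents(gm.astype(np.uint8))[:2]
    for i in range(1,k):
        q=C[l==i]
        if len(q)>15: print(' half',len(q),rect(q),q.mean(0).round(4))
    by=m&(Z>.03)&(Z<.06)&(H>18)&(H<32)&(S>110)&(V>120);
    if by.any(): print(' ear',by.sum(),rect(C[by]),C[by].mean(0).round(4))
    lug=m&(Z>.028)&(Z<.045)&(S<60)&(V>130)
    if lug.any(): print(' lug',lug.sum(),rect(C[lug]),C[lug].mean(0).round(4))
    p=box(.3,.6,-.45,-.2)&(Z>.045)
    y=p&(H>24)&(H<34)&(S>150);print(' pin',y.sum(),C[y].mean(0).round(4),np.percentile(Z[y],[5,95]).round(4), rect(C[y]));v,u=np.nonzero(y);
    if n=='top': print('  pin ray z70',ray(s,u.mean(),v.mean(),.066).round(4))
    for nm,hm in(('blue',(H>100)&(H<125)&(S>130)),('blk',V<60)):
        q=p&hm; print(' ',nm,q.sum(),C[q].mean(0).round(4))
    b=box(.3,.6,-.45,-.2)&(Z>.034)&(Z<.044);print(' block',rect(C[b]))
    if n=='top':
        for nm,u,v,z in(('lughole',270.2,193.4,.035),('earhole',250.2,198.9,.045),('hinge',269.5,230.7,.062),('basemid',170+430/4.4,145+280/4.4,.012)):print(' ',nm,ray(s,u,v,z).round(4))
        for u,v in((367,174),(495,174),(365,386),(494,386)):print('  screw',ray(s,170+u/4.4,145+v/4.4,.012).round(4))
if __name__=='__main__':run()
E
python3 m.py
```

```text
top red 118 [0.0667 0.0724 0.0772]
 top (array([569.8, 133.5]), array([60.4, 24.6]), 55.0) [0.5656 0.1308 0.0725]
 trig 5 (array([577.1, 116.9]), array([8.4, 3.2]), 88.3) [0.5772 0.1174 0.0701]
 half 440 (array([441.3, -44.6]), array([85. , 93.3]), 15.0) [ 0.4427 -0.044   0.0618]
 ear 71 (array([484. ,   2.5]), array([37.2, 28. ]), 88.7) [0.487  0.0053 0.0446]
 lug 19 (array([496.6, -69.2]), array([18.9,  6.7]), 89.5) [ 0.4963 -0.069   0.0359]
 pin 22 [ 0.4763 -0.3289  0.0675] [0.0559 0.0743] (array([ 476.8, -328.8]), array([13.3, 11.2]), 53.3)
  pin ray z70 [ 0.4764 -0.3293  0.066 ]
  blue 41 [ 0.5348 -0.3169  0.056 ]
  blk 55 [ 0.4633 -0.2622  0.0619]
 block (array([ 453.1, -335.7]), array([305.2,  46. ]), 12.5)
  lughole [ 0.5176 -0.0579  0.035 ]
  earhole [0.5013 0.0046 0.045 ]
  hinge [ 0.402  -0.0522  0.062 ]
  basemid [ 0.4713 -0.0494  0.012 ]
  screw [ 0.549  -0.0058  0.012 ]
  screw [ 0.5467 -0.0983  0.012 ]
  screw [ 0.3965 -0.0008  0.012 ]
  screw [ 0.3942 -0.0932  0.012 ]
side red 74 [0.0532 0.071  0.0744]
 top (array([569.5, 128.9]), array([61.7, 24. ]), 52.5) [0.5651 0.1258 0.0716]
 trig 15 (array([574.5, 112.3]), array([13.6,  5.1]), 47.5) [0.5744 0.1134 0.06  ]
 half 426 (array([439.9, -47.9]), array([86.1, 94.7]), 17.4) [ 0.4405 -0.0497  0.0608]
 ear 52 (array([488.8,   2.3]), array([38.5, 22.1]), 89.4) [0.49   0.0023 0.0437]
 lug 26 (array([478.1, -50.7]), array([22.3, 74.2]), 31.2) [ 0.4878 -0.0655  0.0345]
 pin 353 [ 0.3438 -0.3675  0.0691] [0.0636 0.0719] (array([ 392.4, -360.7]), array([187.9,  46.3]), 9.9)
  blue 79 [ 0.5189 -0.3144  0.0557]
  blk 104 [ 0.4714 -0.269   0.0585]
 block (array([ 446.1, -341.6]), array([308.1,  53.4]), 15.0)
```

```bash
cat > m2.py <<'E'
from m import *
for n in('top','side'):
    s=snap(n);C=cloud(s);hsv=cv2.cvtColor(s['image'],cv2.COLOR_RGB2HSV);H,S,V=[hsv[...,i].astype(int) for i in range(3)];X,Y,Z=C[...,0],C[...,1],C[...,2]
    g=(X>.48)&(X<.7)&(Y>.03)&(Y<.3)
    red=((H<6)|(H>174))&(S>150)&g&(Z>.066);q=C[red];print(n,'red',red.sum(),rect(q),q.mean(0).round(4));
    blk=(V<70)&g&(Z>.045);q=C[blk];print(' blk',blk.sum(),rect(q),q.mean(0).round(4))
    d=q[:,:2]-[.60,.15]; 
    dark=(V<110)&(S<110)&g&(Z<.03)&(Z>.003);q=C[dark];print(' plate',dark.sum(),rect(q),np.median(q[:,2]))
    print((np.c_[C[blk]]*1000).round(0)[::4,:].tolist())
    a=np.deg2rad(-2.4);ax=np.array([np.cos(a),np.sin(a)]);ay=np.array([-ax[1],ax[0]])
    D=C[...,:2]-[.449,-.0545];xm=D@ax;ym=D@ay
    f=(ym<3e-3)&(ym>-.035)&(abs(xm)<.05)&(Z>.054)&(Z<.075)&(S<70);q=C[f];print(' fixed',f.sum(),rect(q),q.mean(0).round(4))
    f=(ym>6e-3)&(ym<.08)&(xm<.05)&(xm>-.07)&(Z>.054)&(Z<.075)&(S<70);q=C[f];print(' loose',f.sum(),rect(q),q.mean(0).round(4))
    l=(abs(xm-.068)<.025)&(abs(ym)<.025)&(Z>.028)&(Z<.042)&(S<80)&(V>100);q=C[l];print(' lug',l.sum(),rect(q),q.mean(0).round(4))
    p=(X>.45)&(X<.5)&(Y<-.3)&(Y>-.355)&(H>24)&(H<34)&(S>150)&(Z>.045)&(Z<.08);v,u=np.nonzero(p);print(' pin',p.sum(),C[p].mean(0).round(4),'ray55',ray(s,u.mean(),v.mean(),.055).round(4))
E
python3 m2.py
```

```text
top red 235 (array([582.2, 156.3]), array([114.3,  26. ]), 58.6) [0.582  0.1531 0.0724]
 blk 71 (array([611.6, 159.5]), array([117.9,  34.6]), 60.8) [0.6047 0.1482 0.0686]
 plate 377 (array([583.5, 155.5]), array([98., 74.]), 52.8) 0.008008908925452918
[[635.0, 169.0, 72.0], [629.0, 163.0, 72.0], [625.0, 160.0, 71.0], [625.0, 208.0, 62.0], [622.0, 211.0, 61.0], [620.0, 155.0, 66.0], [616.0, 151.0, 72.0], [613.0, 146.0, 69.0], [607.0, 145.0, 72.0], [604.0, 140.0, 67.0], [600.0, 134.0, 69.0], [594.0, 136.0, 72.0], [591.0, 134.0, 69.0], [588.0, 146.0, 72.0], [589.0, 122.0, 64.0], [584.0, 118.0, 71.0], [578.0, 122.0, 70.0], [576.0, 116.0, 66.0]]
 fixed 222 (array([444.9, -67.2]), array([27.2, 89.6]), 85.4) [ 0.4482 -0.0679  0.0617]
 loose 219 (array([434.3, -21. ]), array([86.1, 25.9]), 31.1) [ 0.4374 -0.0195  0.0615]
 lug 139 (array([514.2, -60.4]), array([37.5, 41.1]), 88.5) [ 0.515  -0.0601  0.0349]
 pin 21 [ 0.4768 -0.3288  0.0681] ray55 [ 0.4774 -0.332   0.055 ]
side red 117 (array([584.6, 151.7]), array([111.6,  24.4]), 55.1) [0.5817 0.1491 0.0716]
 blk 106 (array([610.5, 154.9]), 
[... 359 characters left out ...]
592.0, 133.0, 71.0], [611.0, 141.0, 64.0], [580.0, 139.0, 64.0], [595.0, 129.0, 70.0], [612.0, 144.0, 58.0], [581.0, 125.0, 69.0], [599.0, 133.0, 63.0], [574.0, 122.0, 68.0], [592.0, 126.0, 64.0], [608.0, 140.0, 53.0], [588.0, 126.0, 60.0], [572.0, 111.0, 68.0], [588.0, 121.0, 60.0], [576.0, 112.0, 63.0], [570.0, 112.0, 59.0], [585.0, 121.0, 51.0], [570.0, 110.0, 53.0]]
 fixed 232 (array([443.8, -68.4]), array([31.7, 91.5]), 85.7) [ 0.4459 -0.0706  0.0609]
 loose 181 (array([433.8, -22. ]), array([86.4, 28.5]), 30.0) [ 0.4361 -0.0219  0.0606]
 lug 132 (array([513.6, -60.8]), array([42.7, 41.6]), 87.5) [ 0.5141 -0.063   0.0342]
 pin 57 [ 0.4749 -0.3338  0.0639] ray55 [ 0.4759 -0.3274  0.055 ]
```

```bash
python3 - <<'E'
from h import *
for p in((.599,.166,.12),(.599,.166,.041)): print(tool(p)[0].round(2))
E
```

```text
[-48.76 -23.91  11.1 ]
[-48.76 -23.91  19.  ]
```

Request:
{"op": "play_rows", "data": {"steps": [[[-48.8,-23.9,6,0,0,102,1],[-48.8,-23.9,6,0,0,102,1],[-48.8,-23.9,6,0,0,102,1],[-48.8,-23.9,6,0,0,102,1],[-48.8,-23.9,6,0,0,102,1],[-48.8,-23.9,6,0,0,102,1],[-48.8,-23.9,6,0,0,102,1],[-48.8,-23.9,6,0,0,102,1],[-48.8,-23.9,6,0,0,102,1],[-48.8,-23.9,6,0,0,102,1],[-48.8,-23.9,6,0,0,102,1],[-48.8,-23.9,6,0,0,102,1],[-48.8,-23.9,6,0,0,102,1],[-48.8,-23.9,11,0,0,102,1],[-48.8,-23.9,11,0,0,102,1],[-48.8,-23.9,11,0,0,102,1],[-48.8,-23.9,11,0,0,102,1]]], "force": 40}}

```text
t: 2.0
tool_pos: [0.6004, 0.1671, 0.1234]
orientation: [2.782, 1.457, 0.004]
contact_force: [-0.5, -0.4, -0.2]
width: 1.0
grip_force: 0.0
```

```bash
python3 - <<'E'
from h import *
t=snap('top');s=snap('side')
im=np.hstack([cv2.resize(t['image'][120:220,150:270],None,fx=3.3,fy=4.2),cv2.resize(s['image'][70:220,210:330],None,fx=3.3,fy=2.8)])
cv2.imwrite('pics/g1.png',im[:,:,::-1])
print(tool((.599,.166,.041))[0].round(2),tool((.599,.166,.041))[1].round(3))
E
```

```text
[-0.21 -0.13  8.29] [[ 0.57   0.822  0.004]
 [ 0.822 -0.57   0.001]
 [ 0.003  0.003 -1.   ]]
```

View pics/g1.png

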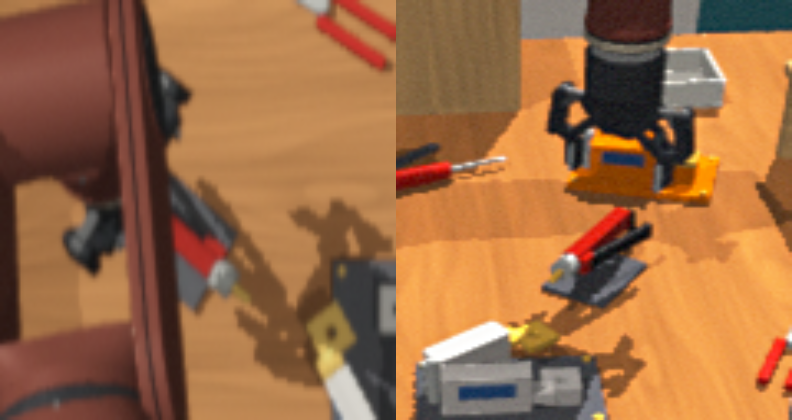

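The gripper stands above the handle, straddling handle and trigger in both views. Now I descend and squeeze.

Request:
{"op": "play_rows", "data": {"steps": [[[0,-0.1,4,0,0,0,1],[0,-0.1,8.2,0,0,0,1],[0,-0.1,8.2,0,0,0,1],[0,-0.1,8.2,0,0,0,1],[0,-0.1,8.2,0,0,0,0.7],[0,-0.1,8.2,0,0,0,0.55],[0,-0.1,8.2,0,0,0,0.45],[0,-0.1,8.2,0,0,0,0.38],[0,-0.1,8.2,0,0,0,0.3],[0,-0.1,8.2,0,0,0,0.3],[0,-0.1,8.2,0,0,0,0.3]]], "force": 40}}

```text
t: 3.2
tool_pos: [0.5983, 0.1695, 0.0428]
orientation: [-2.782, -1.452, -0.002]
contact_force: [-11.3, 6.7, 18.7]
width: 0.339
grip_force: 40.7
```

Request:
{"op": "play_rows", "data": {"steps": [[[0,-0.15,0,0,0,0,0.3],[0,-0.15,0,0,0,0,0.25],[0,-0.15,0,0,0,0,0.25],[0,-0.15,0,0,0,0,0.25]]]}}

```text
t: 3.6
tool_pos: [0.5983, 0.1695, 0.0428]
orientation: [-2.784, -1.453, -0.005]
contact_force: [-6.5, 3.9, 14.2]
width: 0.34
grip_force: 39.5
```

```bash
python3 - <<'E'
from h import *
s=snap('side');cv2.imwrite('pics/g2.png',cv2.resize(s['image'][100:220,210:330],None,fx=4,fy=4)[:,:,::-1])
E
```

```text
(no output)
```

View pics/g2.png

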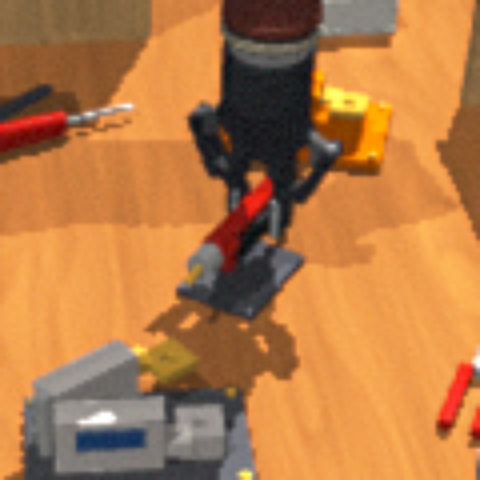

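The trigger is flush against the handle. Release and rise.

Request:
{"op": "play_rows", "data": {"steps": [[[0,0,0,0,0,0,0.6],[0,0,0,0,0,0,1],[0,0,0,0,0,0,1],[0,0,0,0,0,0,1],[0,0,0,0,0,0,1],[0,0,-5,0,0,0,1],[0,0,-10,0,0,0,1],[0,0,-12,0,0,0,1],[0,0,-12,0,0,0,1]]]}}

```text
t: 4.55
tool_pos: [0.6006, 0.1684, 0.1648]
orientation: [2.782, 1.454, 0.013]
contact_force: [-0.5, 0.8, 0.4]
width: 1.003
grip_force: 0.0
```

```bash
python3 - <<'E'
from h import *
for p in((.445,.05,.16),(.445,.05,.028)): print(tool(p)[0].round(2))
print(status.observe()['tool_pos'],tool((0,0,0))[1].round(3))
s=snap('side');C=cloud(s);V=s['image'].max(2);X,Y,Z=C[...,0],C[...,1],C[...,2]
b=(V<70)&(X>.55)&(X<.66)&(Y>.1)&(Y<.21)&(Z>.045)&(Z<.08);print(b.sum(),(C[b]*1000).round(0)[::4].tolist())
E
```

```text
[-18.61  -6.01   0.32]
[-18.69  -6.09  13.52]
[0.60055458 0.16844238 0.16477477] [[ 0.571  0.821  0.009]
 [ 0.821 -0.571  0.002]
 [ 0.006  0.006 -1.   ]]
90 [[626.0, 207.0, 59.0], [616.0, 153.0, 72.0], [636.0, 164.0, 63.0], [631.0, 158.0, 63.0], [619.0, 149.0, 66.0], [603.0, 169.0, 49.0], [620.0, 151.0, 60.0], [592.0, 133.0, 71.0], [612.0, 144.0, 62.0], [586.0, 132.0, 68.0], [604.0, 140.0, 62.0], [576.0, 131.0, 65.0], [592.0, 131.0, 65.0], [608.0, 141.0, 56.0], [587.0, 122.0, 67.0], [604.0, 136.0, 56.0], [584.0, 123.0, 63.0], [600.0, 133.0, 54.0], [584.0, 119.0, 61.0], [572.0, 107.0, 67.0], [589.0, 125.0, 52.0], [580.0, 113.0, 58.0], [569.0, 106.0, 56.0]]
```

Request:
{"op": "play_rows", "data": {"steps": [[[-18.6,-6,0.3,0,0,57.6,0],[-18.6,-6,0.3,0,0,57.6,0],[-18.6,-6,0.3,0,0,57.6,0],[-18.6,-6,0.3,0,0,57.6,0],[-18.6,-6,0.3,0,0,57.6,0],[-18.6,-6,0.3,0,0,57.6,0],[-18.6,-6,0.3,0,0,57.6,0],[-18.6,-6,4,0,0,57.6,0],[-18.6,-6,8,0,0,57.6,0],[-18.6,-6,12,0,0,57.6,0],[-18.6,-6,13.3,0,0,57.6,0],[-18.6,-6,13.3,0,0,57.6,0],[-18.6,-6,13.3,0,0,57.6,0]]]}}

```text
t: 5.9
tool_pos: [0.4425, 0.0493, 0.0269]
orientation: [-3.141, 0.067, -0.0]
contact_force: [0.8, -0.7, 0.5]
width: -0.003
grip_force: 0.0
```

```bash
python3 - <<'E'
from h import *
for p in((.445,.05,.03),(.46,.02,.03),(.474,-.0135,.03),(.474,-.017,.03)): print(tool(p)[0].round(2))
print(tool((0,0,0))[1].round(3),status.observe()['tool_pos'],status.observe()['width'])
E
```

```text
[ 0.25 -0.08 -0.31]
[ 1.88  2.85 -0.31]
[ 3.42  6.14 -0.31]
[ 3.43  6.49 -0.31]
[[ 0.999 -0.043  0.   ]
 [-0.043 -0.999  0.   ]
 [ 0.    -0.    -1.   ]] [0.4424747  0.04930086 0.02692485] -0.0026937208939738742
```

Request:
{"op": "play_rows", "data": {"steps": [[[0.5,1,-0.3,0,0,0,0],[1,2,-0.3,0,0,0,0],[1.6,2.8,-0.3,0,0,0,0],[2.2,3.6,-0.3,0,0,0,0],[2.6,4.4,-0.3,0,0,0,0],[3,5.2,-0.3,0,0,0,0],[3.3,5.8,-0.3,0,0,0,0],[3.4,6.1,-0.3,0,0,0,0],[3.4,6.2,-0.3,0,0,0,0],[3.4,6.2,-0.3,0,0,0,0],[3.4,6.2,-0.3,0,0,0,0]]]}}

```text
t: 7.0
tool_pos: [0.4728, -0.014, 0.0291]
orientation: [3.141, -0.067, -0.001]
contact_force: [0.1, 0.4, 0.2]
width: 0.002
grip_force: 0.0
```

Request:
{"op": "play_rows", "data": {"steps": [[[0,0.1,0,0,0,0,0],[0,0.2,0,0,0,0,0],[0,0.3,0,0,0,0,0],[0,0.4,0,0,0,0,0],[0,0.4,0,0,0,0,0],[0,0.4,0,0,0,0,0]]]}}

```text
t: 7.6
tool_pos: [0.4733, -0.0171, 0.0294]
orientation: [-3.139, 0.067, -0.001]
contact_force: [1.6, 7.2, 0.9]
width: -0.002
grip_force: 3.1
```

```bash
python3 - <<'E'
from h import *
s=snap('side');t=snap('top');im=np.hstack([cv2.resize(s['image'][160:240,200:300],None,fx=4,fy=4),cv2.resize(t['image'][160:240,200:300],None,fx=4,fy=4)])
cv2.imwrite('pics/p1.png',im[:,:,::-1])
E
```

```text
(no output)
```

View pics/p1.png

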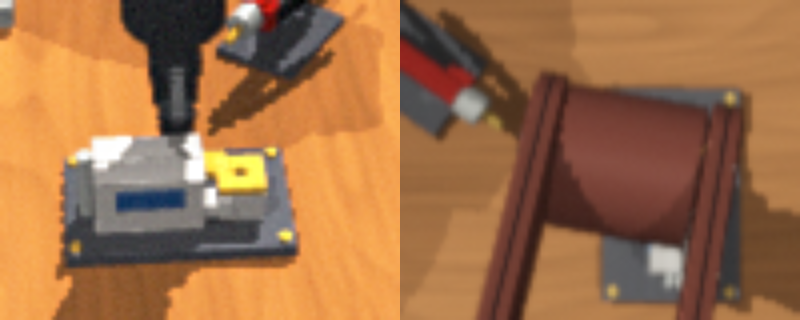

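The mould is shut (side view, brass ear over the lug). I'll squeeze it lightly to seat it and find its exact centre line.

Request:
{"op": "play_rows", "data": {"steps": [[[0,-1,0,0,0,0,0],[0,-1,-4,0,0,0,0],[-1,0,-8,0,0,0,1],[-1.8,3.6,-8,0,0,0,1],[-1.8,3.6,-8,0,0,0,1],[-1.8,3.6,-8,0,0,0,1],[-1.8,3.6,-8,0,0,0,1],[-1.8,3.6,-4,0,0,0,1],[-1.8,3.6,0,0,0,0,1],[-1.8,3.6,0,0,0,0,1],[-1.8,3.6,0,0,0,0,0.75],[-1.8,3.6,0,0,0,0,0.6],[-1.8,3.6,0,0,0,0,0.5],[-1.8,3.6,0,0,0,0,0.5],[-1.8,3.6,0,0,0,0,0.5],[-1.8,3.6,0,0,0,0,0.5]]], "force": 30}}

```text
t: 9.3
tool_pos: [0.4553, -0.0558, 0.0321]
orientation: [3.136, -0.065, 0.005]
contact_force: [-4.2, -9.1, 4.6]
width: 0.585
grip_force: 35.2
```

Request:
{"op": "play_rows", "data": {"steps": [[[0,0.1,0,0,0,0,0.5],[0,0.1,0,0,0,0,0.5],[0,0.1,0,0,0,0,0.5],[0,0.1,0,0,0,0,0.5]]]}}

```text
t: 9.7
tool_pos: [0.4553, -0.0558, 0.0321]
orientation: [3.138, -0.065, 0.005]
contact_force: [-3.2, -2.9, 6.9]
width: 0.586
grip_force: 34.6
```

```bash
python3 - <<'E'
from h import *
for i in range(4):
    o=status.observe()
print(o['contact_force'],o['tool_pos'],o['width'],tool((0,0,0))[1].round(4))
E
```

```text
[-3.19894873 -2.88665243  6.90882052] [ 0.45532744 -0.05582826  0.03213255] 0.5856269087097331 [[ 0.9991 -0.0416  0.0034]
 [-0.0415 -0.9991 -0.0033]
 [ 0.0036  0.0032 -1.    ]]
```

Request:
{"op": "play_rows", "data": {"steps": [[[0,0,0,0,0,0,1],[0,0,0,0,0,0,1],[0,0,0,0,0,0,1],[0,0,-4,0,0,0,1],[0,0,-8,0,0,0,1],[0,0,-10,0,0,0,0.5],[3.3,27.4,-10,0,0,-90,0.45],[3.3,27.4,-10,0,0,-90,0.45],[3.3,27.4,-10,0,0,-90,0.45],[3.3,27.4,-10,0,0,-90,0.45],[3.3,27.4,-10,0,0,-90,0.45],[3.3,27.4,-10,0,0,-90,0.45],[3.3,27.4,-10,0,0,-90,0.45],[3.3,27.4,-10,0,0,-90,0.45],[3.3,27.4,-10,0,0,-90,0.45],[3.3,27.4,-10,0,0,-90,0.45],[3.3,27.4,-10,0,0,-90,0.45],[3.3,27.4,-10,0,0,-90,0.45]]]}}

```text
t: 11.5
tool_pos: [0.475, -0.3293, 0.1293]
orientation: [-2.267, -2.175, -0.0]
contact_force: [0.5, 0.1, 0.5]
width: 0.449
grip_force: 0.0
```

```bash
cat > m3.py <<'E'
from h import *
t=snap('top');s=snap('side');C=cloud(t);hsv=cv2.cvtColor(t['image'],cv2.COLOR_RGB2HSV);H,S,V=[hsv[...,i].astype(float) for i in range(3)];X,Y,Z=C[...,0],C[...,1],C[...,2]
ear=(X>.49)&(X<.545)&(Y>-.09)&(Y<-.03)&(H>15)&(H<35)&(S>90)&(Z>.036)
print('ear',ear.sum(),C[ear].mean(0).round(4))
for nm,im in(('top',t),('side',s)):
    u0,v0=proj(im,(.5168,-.0583,.045));u,v=int(round(u0)),int(round(v0))
    g=im['image'].astype(float).sum(2)[v-4:v+5,u-4:u+5];w=np.clip(np.percentile(g,60)-g,0,None);print(g.astype(int) if nm=='top' else '')
    vv,uu=np.mgrid[-4:5,-4:5];w[(vv**2+uu**2)>7]=0
    print(nm,(u0,v0),'hole',ray(im,u+(w*uu).sum()/w.sum(),v+(w*vv).sum()/w.sum(),.045).round(4))
cv2.imwrite('pics/e1.png',np.hstack([cv2.resize(t['image'][180:240,240:300],None,fx=6,fy=6,interpolation=2),cv2.resize(s['image'][180:240,220:280],None,fx=6,fy=6,interpolation=2)])[:,:,::-1])
o=status.observe();print(o['tool_pos'],tool((.477,-.331,.05))[0].round(2),tool((0,0,0))[1].round(3))
E
python3 m3.py
```

```text
ear 150 [ 0.5157 -0.0545  0.0445]
[[441 445 445 445 444 446 445 445 445]
 [441 443 443 438 425 440 444 446 446]
 [443 446 437 393 360 393 433 446 447]
 [444 447 410 301 242 309 429 450 450]
 [445 443 400 248 174 259 434 447 450]
 [441 442 420 340 261 312 435 446 447]
 [446 451 448 429 402 411 444 450 448]
 [463 458 484 483 464 447 449 450 449]
 [472 473 492 498 462 447 445 445 446]]
top (np.float64(270.39768607374543), np.float64(193.38894064930082)) hole [ 0.5185 -0.0569  0.045 ]

side (np.float64(259.60954292622563), np.float64(202.38609593998183)) hole [ 0.5173 -0.0601  0.045 ]
[ 0.47493051 -0.32933827  0.12929224] [-0.16  0.21  7.93] [[ 0.046  0.999  0.   ]
 [ 0.999 -0.046  0.   ]
 [ 0.    -0.    -1.   ]]
```

View pics/e1.png

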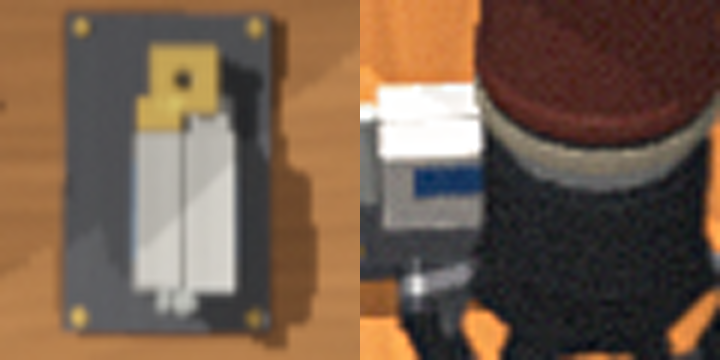

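The top view shows the mould shut, ear hole at crop (182,79), parting line at crop x≈183; the side view is blocked by the arm. I'll grip the pin lightly across x to locate it, then turn 90°.

Request:
{"op": "play_rows", "data": {"steps": [[[-0.1,0.2,4,0,0,0,0.45],[-0.1,0.2,7.5,0,0,0,0.45],[-0.1,0.2,7.9,0,0,0,0.45],[-0.1,0.2,7.9,0,0,0,0.35],[-0.1,0.2,7.9,0,0,0,0.25],[-0.1,0.2,7.9,0,0,0,0.18],[-0.1,0.2,7.9,0,0,0,0.15],[-0.1,0.2,7.9,0,0,0,0.15]]], "force": 20}}

```text
t: 12.4
tool_pos: [0.4778, -0.3317, 0.0524]
orientation: [2.266, 2.171, -0.0]
contact_force: [-2.1, -0.2, 7.0]
width: 0.175
grip_force: 19.7
```

```bash
python3 - <<'E'
from h import *
t=snap('top')
for v in (120,160,200,240,280): print(v,ray(t,240+183/6,180+v/6,.062).round(4))
g=t['image'].astype(float).sum(2)[196:230,264:278]
for k in range(6,32,4): 
    row=g[k-2:k+2].mean(0); print(196+k-.5, row.astype(int))
o=status.observe();print(o)
E
```

```text
120 [ 0.4952 -0.0577  0.062 ]
160 [ 0.4748 -0.0571  0.062 ]
200 [ 0.4545 -0.0566  0.062 ]
240 [ 0.4343 -0.0561  0.062 ]
280 [ 0.4141 -0.0555  0.062 ]
201.5 [479 479 482 488 486 469 359 431 523 518 518 524 538 530]
205.5 [535 536 542 550 550 531 446 538 539 536 539 546 550 552]
209.5 [534 535 541 549 548 529 440 534 537 534 536 545 548 549]
213.5 [533 534 540 548 545 528 437 535 536 532 535 542 545 546]
217.5 [536 535 540 547 545 527 431 532 537 533 537 550 574 582]
221.5 [536 536 542 547 545 529 430 547 568 583 599 613 618 622]
225.5 [530 544 561 586 589 585 488 607 611 607 609 619 620 623]
{'t': 12.45, 'joint_positions': array([-7.42202927e-01,  3.09539190e-01,  1.77944019e+00, -3.02677518e-04,
        1.04929791e+00, -6.99160261e-01]), 'qd': array([-0.00252182, -0.00029581, -0.00184633, -0.00092693, -0.00045278,
        0.00036378]), 'tau': array([ 5.45141324e-01, -4.45379591e+01, -3.10393596e+01,  3.24194916e-01,
       -5.15085664e-01,  3.58375932e-03]), 'tool_pos': array([ 0.47781414, -0.33168878,  0.05244201]), 'orientation': array([ 2.26616705e+00,  2.17099244e+00, -7.49013263e-05]), 'contact_force': array([-1.61248753,  0.44463716,  6.75764207]), 'ft_torque': array([ 0.01612169,  0.31482609, -0.01980784]), 'grip_force': 19.65880125761032, 'width': 0.17198802515087946}
```

Request:
{"op": "play_rows", "data": {"steps": [[[0,0,0,0,0,0,0.45],[0,0,0,0,0,0,0.45],[0,0,0,0,0,90,0.45],[0,0,0,0,0,90,0.45],[0,0,0,0,0,90,0.45],[0,0,0,0,0,90,0.45],[0,0,0,0,0,90,0.45],[0,0,0,0,0,90,0.45],[0,0,0,0,0,90,0.45],[0,0,0,0,0,90,0.45],[0,0,0,0,0,90,0.45],[0,0,0,0,0,90,0.45],[0,0,0,0,0,90,0.45],[0,0,0.4,0,0,90,0.45],[0,0,0.4,0,0,90,0.45]]]}}

```text
t: 13.95
tool_pos: [0.4764, -0.3301, 0.0455]
orientation: [-3.14, 0.064, 0.001]
contact_force: [0.8, 0.9, -0.2]
width: 0.452
grip_force: 0.0
```

Request:
{"op": "play_rows", "data": {"steps": [[[0.13,0.1,0,0,0,0,0.45],[0.13,0.1,0,0,0,0,0.45],[0.13,0.1,0,0,0,0,0.3],[0.13,0.1,0,0,0,0,0.2],[0.13,0.1,0,0,0,0,0.15],[0.13,0.1,0,0,0,0,0.1],[0.13,0.1,0,0,0,0,0.1]]], "force": 40}}

```text
t: 14.65
tool_pos: [0.4781, -0.3313, 0.0465]
orientation: [-3.14, 0.067, 0.0]
contact_force: [-0.1, 3.3, 3.7]
width: 0.17
grip_force: 39.0
```

Request:
{"op": "play_rows", "data": {"steps": [[[0,0,-3,0,0,0,0.1],[0,0,-6,0,0,0,0.1],[0,0,-8,0,0,0,0.1],[0,0,-8,0,0,0,0.1],[0,0,-8,0,0,0,0.1]]]}}

```text
t: 15.15
tool_pos: [0.4781, -0.3319, 0.1262]
orientation: [3.14, -0.067, 0.001]
contact_force: [0.3, 0.6, -0.5]
width: 0.168
grip_force: 40.1
```

```bash
python3 - <<'E'
from h import *
o=status.observe();print(o['tool_pos'],o['width'],o['contact_force'],tool((0,0,0))[1].round(4))
print(tool((.518,-.0576,.115))[0].round(2))
E
```

```text
[ 0.47810038 -0.33186765  0.12618159] 0.16830058837163314 [ 0.25532566  0.57314198 -0.51987577] [[ 9.991e-01 -4.280e-02  5.000e-04]
 [-4.280e-02 -9.991e-01 -8.000e-04]
 [ 5.000e-04  8.000e-04 -1.000e+00]]
[  2.81 -27.57   1.1 ]
```

Request:
{"op": "play_rows", "data": {"steps": [[[2.8,-27.6,0,0,0,0,0.1],[2.8,-27.6,0,0,0,0,0.1],[2.8,-27.6,0,0,0,0,0.1],[2.8,-27.6,0,0,0,0,0.1],[2.8,-27.6,0,0,0,0,0.1],[2.8,-27.6,0,0,0,0,0.1],[2.8,-27.6,0,0,0,0,0.1],[2.8,-27.6,0,0,0,0,0.1],[2.8,-27.6,2,0,0,0,0.1],[2.8,-27.6,2,0,0,0,0.1],[2.8,-27.6,2,0,0,0,0.1]]]}}

```text
t: 16.25
tool_pos: [0.5169, -0.058, 0.1054]
orientation: [-3.14, 0.07, 0.004]
contact_force: [0.6, -0.2, -0.5]
width: 0.168
grip_force: 40.1
```

```bash
python3 - <<'E'
from h import *
o=status.observe();print(o['tool_pos'],o['width'],o['contact_force'],tool((.518,-.0576,.085))[0].round(2),tool((0,0,0))[1].round(4))
s=snap('side');cv2.imwrite('pics/i1.png',cv2.resize(s['image'][130:230,205:305],None,fx=6,fy=6,interpolation=2)[:,:,::-1])
for p in((.518,-.0576,.045),tuple(o['tool_pos']-[0,0,.0365]),tuple(o['tool_pos']-[0,0,-.02])):print(((proj(s,p)-[205,130])*6+3).round(0))
E
```

```text
[ 0.51691475 -0.05801335  0.10542841] 0.1684666282817486 [ 0.64846747 -0.16426131 -0.52408695] [ 0.11 -0.05  2.04] [[ 9.99e-01 -4.43e-02 -2.40e-03]
 [-4.43e-02 -9.99e-01  4.00e-04]
 [-2.40e-03 -3.00e-04 -1.00e+00]]
[333. 436.]
[332. 400.]
[335. 310.]
```

View pics/i1.png

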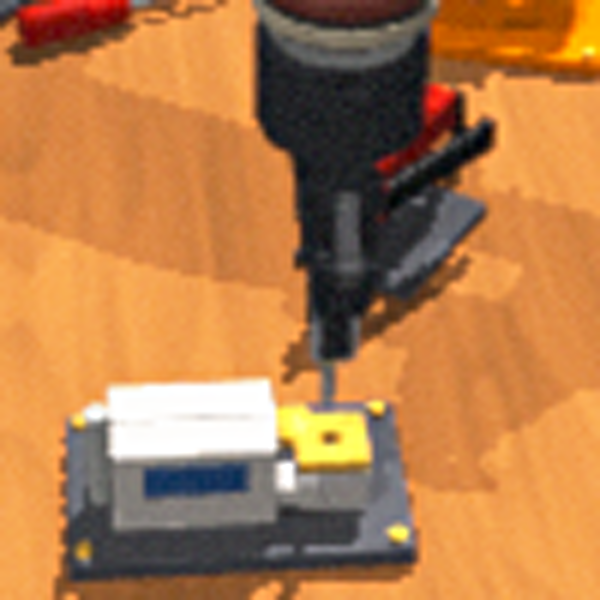

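The side view shows the ear hole at (331,436) and the pin tip at about (329,400), nearly above it. Lower carefully.

Request:
{"op": "play_rows", "data": {"steps": [[[0.1,-0.05,1,0,0,0,0.1],[0.1,-0.05,1.8,0,0,0,0.1],[0.1,-0.05,2.2,0,0,0,0.1],[0.1,-0.05,2.5,0,0,0,0.1],[0.1,-0.05,2.8,0,0,0,0.1],[0.1,-0.05,3.1,0,0,0,0.1],[0.1,-0.05,3.1,0,0,0,0.1]]]}}

```text
t: 17.0
tool_pos: [0.5187, -0.0566, 0.0749]
orientation: [3.141, -0.067, -0.001]
contact_force: [0.7, -1.2, -0.4]
width: 0.168
grip_force: 40.1
```

Request:
{"op": "play_rows", "data": {"steps": [[[0,0,0.3,0,0,0,0.1],[0,0,0.6,0,0,0,0.1],[0,0,0.9,0,0,0,0.1],[0,0,1.2,0,0,0,0.1],[0,0,1.2,0,0,0,0.1]]]}}

```text
t: 17.5
tool_pos: [0.5187, -0.0566, 0.0628]
orientation: [3.141, -0.067, -0.001]
contact_force: [0.3, -0.6, -0.9]
width: 0.171
grip_force: 40.1
```

Tip at about z = 26 mm and inside the lug with no side force. Push home.

Request:
{"op": "play_rows", "data": {"steps": [[[0,0,0.4,0,0,0,0.1],[0,0,0.8,0,0,0,0.1],[0,0,1.0,0,0,0,0.1],[0,0,1.15,0,0,0,0.1],[0,0,1.25,0,0,0,0.1],[0,0,1.3,0,0,0,0.1],[0,0,1.3,0,0,0,0.1]]]}}

```text
t: 18.2
tool_pos: [0.5191, -0.0567, 0.0515]
orientation: [3.141, -0.067, -0.0]
contact_force: [-4.5, 0.2, 10.3]
width: 0.171
grip_force: 41.1
```

Request:
{"op": "play_rows", "data": {"steps": [[[0,0,0.1,0,0,0,0.1],[0,0,0.1,0,0,0,0.1],[0,0,0,0,0,0,0.35],[0,0,0,0,0,0,0.35],[0,0,0,0,0,0,0.35],[0,0,-4,0,0,0,0.35],[0,0,-7,0,0,0,0.35],[-3,0.1,-7,0,0,0,1],[-6.3,0.15,-7,0,0,0,1],[-6.3,0.15,-7,0,0,0,1],[-6.3,0.15,-7,0,0,0,1],[-6.3,0.15,-7,0,0,0,1],[-6.3,0.15,-7,0,0,0,1]]]}}

```text
t: 19.5
tool_pos: [0.4568, -0.0556, 0.1205]
orientation: [3.141, -0.067, 0.001]
contact_force: [-1.0, 0.1, 0.3]
width: 1.001
grip_force: 0.0
```

```bash
python3 - <<'E'
from h import *
o=status.observe();print(o['tool_pos'],o['width'],o['contact_force'],tool((.4553,-.0558,.028))[0].round(2))
s=snap('side');cv2.imwrite('pics/i2.png',cv2.resize(s['image'][130:230,205:305],None,fx=6,fy=6,interpolation=2)[:,:,::-1])
C=cloud(s);h=cv2.cvtColor(s['image'],cv2.COLOR_RGB2HSV);m=(abs(C[...,0]-.518)<.02)&(abs(C[...,1]+.058)<.02)&(C[...,2]>.05);print(m.sum(),np.percentile(C[m][:,2],[50,90,98]))
E
```

```text
[ 0.45680159 -0.05557464  0.12047394] 1.0005595639808513 [-1.03823973  0.1453699   0.3403527 ] [-0.15  0.03  9.25]
69 [0.07421745 0.46591515 0.47066416]
```

View pics/i2.png

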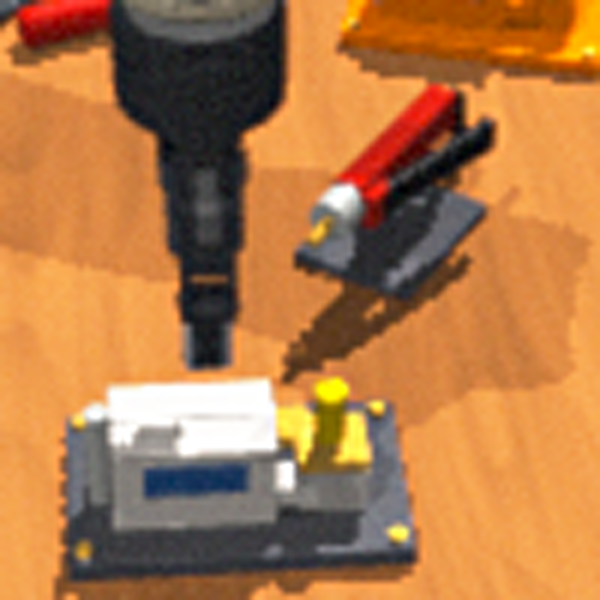

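The pin head rests on the ear at (330,425) and its top reads about 74 mm, so it is fully home. Final squeeze.

Request:
{"op": "play_rows", "data": {"steps": [[[0,0.05,4,0,0,0,1],[0,0.05,8,0,0,0,1],[0,0.05,9.2,0,0,0,1],[0,0.05,9.2,0,0,0,1],[0,0.05,9.2,0,0,0,0.75],[0,0.05,9.2,0,0,0,0.62],[0,0.05,9.2,0,0,0,0.55],[0,0.05,9.2,0,0,0,0.5],[0,0.05,9.2,0,0,0,0.5],[0,0.05,9.2,0,0,0,0.45],[0,0.05,9.2,0,0,0,0.45],[0,0.05,9.2,0,0,0,0.45],[0,0.05,9.2,0,0,0,0.45]]], "force": 50}}

```text
t: 20.85
tool_pos: [0.4577, -0.0559, 0.0305]
orientation: [3.141, -0.067, 0.006]
contact_force: [0.0, 1.7, 5.3]
width: 0.581
grip_force: 53.2
```

```bash
python3 -c "
from h import *
print(order.job_done())"
```

```text
the job is handed in; nothing more can be done
None
```

I blew out the open mould with the air gun, swung it shut, pushed the pin home, and handed in at about 21 s with the gripper squeezing the two halves at about 53 N; no judging result came back.

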